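# Close the bench mill and hold its bayonet cap at the jog mark

## Task

Get the glaze mill jogging: lower its open hinged cover until it is fully shut, without letting it slam, then stand the black cap in the neck of the cover, its two lugs through the two slots, until its flange sits on the collar. Twist the cap clockwise (seen from above) against its spring to the half-way jog mark, 42 degrees from where it went in, and not on through the click to the lock mark; the spring would throw it back, so finish while still gripping the cap and holding it there. Leave the jars, pots, brush and other things round the mill where they are.

Things in the scene. Friction and masses are not known exactly. Their poses are not given: they have to be found in the camera images.
- mill: Bench mill, fixed to the table, left of the robot: round white motor base 104 mm across, 64 mm high, under a steel chamber 102 mm across, rim 100 mm above the table. Origin: centre of its underside, on the axis of chamber and neck. x points from the front (switch plate) to the back (hinge post), z up.
- cover (a joint): Hinge angle of the mill's round cast cover (rad): 0 = shut, level on the chamber; grows as it opens up and back; starts at 1.0 to 1.35, stop at 1.75. The hinge, at the back, is stiff: the cover (0.36 kg) stays where it is left, 2 to 4 N at the tab moves it. Push it forward and down from behind, on its outer face beyond the collar.
- cover_hinge (a point): Middle of the cover's hinge axis, 56 mm behind the mill's axis, 100.5 mm above the table. Its axes turn with the cover: x from the front tab to the hinge, y along the hinge axis, z out of the cover's outer (upper) face. The cover is a disc 104 mm across and 8 mm thick; its outer face lies 8 mm in +z from the hinge axis.
- cover_tab (a point): Middle of the outer face of the cover's front thumb tab (26 mm wide, 7 mm thick), 114 mm from the hinge axis; the tab's tip is 127 mm from it. A collar 80 mm across stands 8 mm above the disc, from 16 to 96 mm from the hinge axis; from 98 to 122 mm the outer face is flat and free to push on.
- neck (a point): Centre of the neck's mouth, on its axis, level with the collar's top; 116.5 mm above the table when shut. x lies along the line of the two slots and points to the hinge; z is the neck's axis, up when shut. The opening is a bore 44 mm across with two slots 17 mm wide, 63 mm from end to end; the ledge is 8 mm thick, the lugs turn below it. A stop bars anticlockwise turns.
- jog_mark (a point): The raised dark bar of the jog mark on the cover, 46 mm from the neck's axis, 42 degrees clockwise (seen from above) from the slot end next to the hinge; a twin lies across the neck. Like bars mark the slots (0 degrees, cap goes in), a close pair the lock (84 degrees). At jog the cap's bar and lugs point at the two jog marks.
- switch_ring (a joint): Turn of the sprung switch ring inside the neck (rad), clockwise from above, 0 = at rest. The lugs meet it after 0.12 rad of turn, so it reads about 0.61 at the jog mark (cap turned 0.73). Its spring gives 0.05 N m at first, 0.12 at jog. From 49 degrees of cap turn two sprung balls resist firmly; past 66 degrees the cap clicks on and stays locked.
- cap: Loose black bayonet cap, 0.16 kg, standing upright on the table right of the mill, among the pots: spigot 40 mm across, 20 mm long, chamfered end; two steel lugs 12 mm wide, 58 mm from tip to tip, 3 to 10 mm up; ribbed flange 76 mm across, 20 to 26 mm up; grip bar on top, 26 to 53 mm up. Origin: centre of its underside; x along bar and lugs (fits either way round), z up.
- cap_seat (a point): Point on the cap's axis at the flange's underside, 20 mm above its origin; it meets the point neck when the cap is seated (the lugs' tops are then 2 mm below the ledge, so the cap can turn).
- cap_grip (a point): Point on the cap's axis in the grip bar, 46 mm above its origin. The bar is 56 mm long (cap x), 18 mm thick (cap y) and 27 mm high, on the flange: pinch it across its thickness from above with the TCP here (fingertips then just clear the flange).
- stain_jar: small ribbed-lid plastic jar, 66 mm across, 79 mm high, beside the mill near the table's front edge (to be left alone). Origin: centre of its underside.
- sand_cup: small speckled vase, 67 mm across, 72 mm high, behind the mill on its left (to be left alone). Origin: centre of its underside.
- pot_1: cream vase, 97 mm across, 142 mm high, right of the middle of the table (to be left alone). Origin: centre of its underside.
- pot_2: light blue vase, 82 mm across, 92 mm high, on the right near the front edge (to be left alone). Origin: centre of its underside.
- glaze_brush: flat brush 221 mm long, lying near the table's front edge (to be left alone). Origin: centre of its underside.

How it is judged:
By the outcome, as a careful person would: the job done as asked, in the order asked, and still so for the second after the job is handed in, while the arm keeps its last pose, push and grip.
It also fails if it takes over 67 s, if anything falls off the work surface, if the arm or the gripper's body presses on something with over 40 N, if the wrist force passes 120 N, or if a joint passes its speed limit or range.

## Robot

A 6-joint arm with a two-finger parallel gripper is mounted at the origin on a cart in front of the work surface, level with it; the furniture and walls round the work are solid. World frame = base frame: x ahead of the robot, y to its left, z up, the work surface at z = 0. Lengths are in mm, angles in rad, forces in N, time in s.
With the tool pointing down it reaches from about 350 to 875 mm from the base axis. Payload 4.2 kg.
Tool frame: the origin (TCP) lies between the finger pads, 19 mm behind the fingertips; this is the grasp point; z points along the fingers, y is the line along which they close (so a half turn about z gives the same grasp; the last joint's range is limited). The gripper opens to 85 mm and grips with 20 to 120 N. Pads are 22 mm wide; open, the fingers measure 114 mm over their backs; the gripper's body (76 mm by 85 mm) begins 54 mm behind the grasp point. The pads swing forward as they close: fully open they stand 13 mm farther back than shut.
Start: joints at [1.493, 0.385, 0.008, 0, -1.194, -0.259], TCP at [206.51, 589.875, 250.012] pointing down, gripper open.
Joint ranges: [-3.14, 3.14], [-1.21, 2.06], [-1.07, 1.41], [-3.16, 2.05], [-2.99, -0.16], [-3.1, 3.1]. Speed limits (rad/s): [2.79, 2.79, 3.14, 3.14, 3.14, 3.14].

## Interface

Orientations are given as a unit quaternion [x, y, z, w].
In Python, from bench import arm, viewer gives the robot as it stands. The module is installed in compiled form; this text tells all that it offers.
- The arm moves only by the tool jog_arm, called as name([rows], argument=value, ...), one row to a line, values as JSON. Schema: {"type":"object","properties":{"ticks":{"type":"array","items":{"type":"object","properties":{"tx":{"type":"number"},"ty":{"type":"number"},"tz":{"type":"number"},"ax":{"type":"number"},"ay":{"type":"number"},"az":{"type":"number"}},"additionalProperties":false},"minItems":1,"maxItems":10},"aperture":{"type":"number"},"only":{"type":"string"},"quiet":{"type":"boolean"},"lines":{"type":"string"}},"required":["ticks"],"additionalProperties":false}. ticks is a list of rows, 1 to 10 of them, each an object with the fields tx, ty, tz (the shift in mm), ax, ay, az (a rotation vector in rad); a field left out counts as zero; each row is the pose to reach, as a shift and turn from the pose commanded when the call began, along the tool's axes at that moment; what a row does not reach only later rows make up. A row lasts 1/10 s, in which the tool goes at most 50 mm and 0.15 rad, less where a joint would pass 70% of its speed; a pose out of reach is approached as far as the arm can. aperture is the finger opening in mm, set as the call begins (left out keeps the last). The fingers move at their own pace and stop on an object; the grip force is fixed at half the most. Time passes only in rows, so rows that do not move let the fingers close. The tool returns the time, the measured TCP pose, the force, the opening and the grip force at its end. only (a regular expression) keeps the lines of the reply that match it, lines (a string "A,B") keeps lines A to B, and quiet returns only ok. Input that does not fit is refused with a message, and nothing moves.
- arm.read_state(): the state, without advancing time (a new reading comes with each control period).
- viewer.get_image(name): name is "side" or "top"; returns (picture, depth): 480x640x3 uint8, blue, green, red; 480x640 float32, mm along the optical axis (not along the pixel's ray), 0 where there is no reading.
- viewer.get_calibration(name): a dict with "K" (3x3 intrinsics, pixels), "rvec" (rotation vector, rad) and "tvec" (3), from world to camera coordinates, as OpenCV has them. Camera axes: x right, y down, z forward; pixel columns grow to the right and rows downward; lengths in mm; the calibration is good to about 2 mm. A picture is of the moment at which its call begins. get_calibration takes no time and is no camera call.
- arm.job_done(): hands the job in; it is judged then, once.
The state is a dict: "clock": time; "joints": joint angles; "joint_vel": joint speeds; "joint_efforts": joint torques, N m; "position": TCP position; "ee_rot": TCP orientation; "contact_force": force on the tool from outside, world axes, zero at the start; "wrist_torque": the same for the moment, N m; "gripper_width": finger opening in mm; "grasp_force": force on a finger pad.
Only numpy, scipy, OpenCV 4.12 (cv2) and the standard library are available. Lean on these libraries where they do the work, as an engineer would, in place of code of your own. Each camera call takes 0.05 s, during which the arm holds its last target. There are 200 camera calls.

## Working session

There is one attempt and no reset: what is moved stays moved. The work goes in short steps, Python scripts to look and compute and a tool call to move; the robot and the scene stay as the last step left them, time stands still between calls to the robot, and variables do not carry over. Pictures are saved under pics/ and viewed, at most 10 in all, crops included, and the job is handed in when it is done.

```bash
mkdir -p pics; cat > h.py <<'E'
import numpy as np, cv2
from scipy.spatial.transform import Rotation as R
from bench import arm, viewer
def cal(n):
    c=viewer.get_calibration(n); return np.array(c["K"]),R.from_rotvec(np.ravel(c["rvec"])).as_matrix(),np.ravel(c["tvec"])
def cloud(n,d):
    K,Rm,t=cal(n); v,u=np.mgrid[:480,:640]
    p=np.stack([(u-K[0,2])/K[0,0]*d,(v-K[1,2])/K[1,1]*d,d],-1)
    return (p-t)@Rm   # world
def snap(n,f):
    im,d=viewer.get_image(n); cv2.imwrite(f'pics/{f}.png',im); np.savez(f'pics/{f}.npz',im=im,d=d,P=cloud(n,d)); return im,d
def tool(): 
    s=arm.read_state(); return np.array(s["position"]),R.from_quat(s["ee_rot"]).as_matrix(),s
E
python3 - <<'E'
from h import *
for n in("side","top"):
    snap(n,n+"0"); K,Rm,t=cal(n); print(n,K[0,0],(-Rm.T@t).round(),Rm[2].round(2))
p,T,s=tool(); print(p,T.round(3),s)
E
```

```text
side 450.30954368674657 [  40. -798.  591.] [ 0.4   0.79 -0.46]
top 527.648761841351 [ 287.   54. 1643.] [ 0.12 -0.   -0.99]
[206.38524771 589.42194952 249.03424526] [[ 0.944 -0.331 -0.001]
 [-0.331 -0.944 -0.002]
 [ 0.     0.002 -1.   ]] {'clock': 0.1, 'joints': array([ 1.49257831e+00,  3.85479550e-01,  6.75514115e-03, -3.93848743e-04,
       -1.19402437e+00, -2.58573263e-01]), 'joint_vel': array([ 2.52537808e-05, -1.07364160e-03,  3.11577123e-03,  1.42289272e-03,
        5.78845535e-04, -1.78422662e-04]), 'joint_efforts': array([ 2.64354128e-05, -3.93316483e+01,  1.88931334e+01,  4.19797227e+00,
       -2.57472093e-03,  6.18783190e-06]), 'position': array([206.38524771, 589.42194952, 249.03424526]), 'ee_rot': array([ 9.85842266e-01, -1.67672420e-01, -9.43823907e-05,  9.88744391e-04]), 'contact_force': array([ 0.38443292, -0.3132909 ,  0.17787772]), 'wrist_torque': array([ 0.00771757,  0.02384835, -0.03476762]), 'grasp_force': 0.0, 'gripper_width': 85.65893426014496}
```

View pics/side0.png

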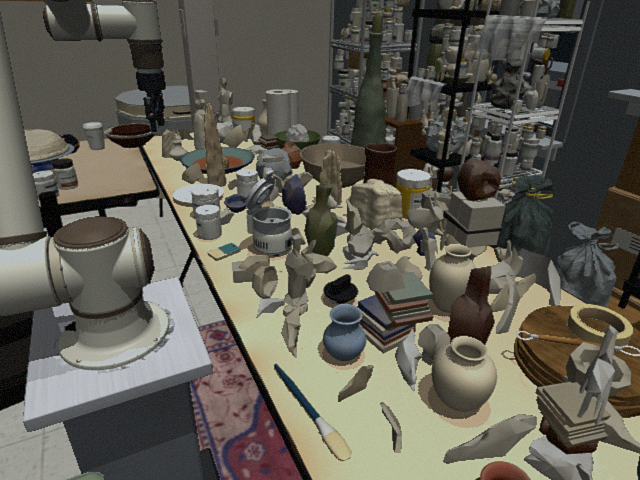

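View pics/top0.png

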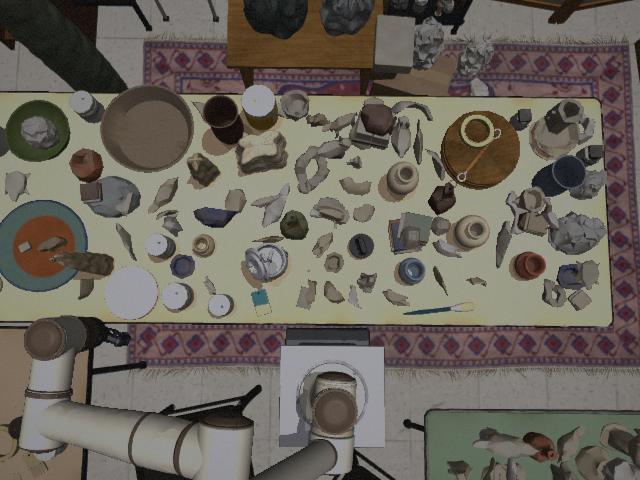

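Side view: mill at about (270,228) with its cover open, black cap at (341,290). Top view: mill at (267,262), cap at (361,245). Next I'll crop both and measure.

```bash
python3 - <<'E'
from h import *
a=np.load('pics/top0.npz');b=np.load('pics/side0.npz')
c1=cv2.resize(a['im'][215:305,235:385],(800,480),interpolation=cv2.INTER_CUBIC)
cv2.imwrite('pics/c_top.png',c1)
c2=cv2.resize(b['im'][160:310,230:380],(600,600),interpolation=cv2.INTER_CUBIC)
cv2.imwrite('pics/c_side.png',c2)
P=a['P']
print('table z',np.median(P[285:300,300:310,2]),np.median(P[225:235,365:375,2]))
for nm,im,P,(v0,v1,u0,u1) in(('top',a['im'],a['P'],(228,262,342,380)),('side',b['im'],b['P'],(268,310,320,362))):
    g=im[v0:v1,u0:u1].astype(int);p=P[v0:v1,u0:u1]
    m=(g.max(-1)<75)&(p[...,2]>8); q=p[m]
    print(nm,len(q),np.percentile(q,[2,50,98],axis=0).round(1).tolist())
    for lo,hi in((17,32),(45,60)):
        w=q[(q[:,2]>lo)&(q[:,2]<hi)]
        if len(w)<8: continue
        r=cv2.minAreaRect(w[:,:2].astype(np.float32)); e,V=np.linalg.eigh(np.cov(w[:,:2].T)); print(lo,len(w),w.mean(0).round(1),np.ptp(w,axis=0).round(0),r,np.degrees(np.arctan2(V[1,1],V[0,1])))
# mill cloud
for nm,P,(v0,v1,u0,u1) in(('top',a['P'],(235,285,240,293)),('side',b['P'],(165,260,240,300))):
    p=P[v0:v1,u0:u1].reshape(-1,3); 
    for lo in range(60,240,12):
        w=p[(p[:,2]>lo)&(p[:,2]<lo+12)]
        if len(w)>5: print(nm,lo,len(w),np.percentile(w,[3,50,97],axis=0)[:,:2].round(0).tolist())
E
```

```text
table z 34.431082054261 -0.38270166302880515
top 462 [[421.5, -120.2, 19.0], [454.9, -84.5, 27.2], [489.0, -52.6, 57.6]]
17 330 [455.2 -85.8  25.5] [73. 74. 15.] ((456.3648986816406, -86.73365020751953), (71.92424774169922, 72.73226928710938), 45.33047866821289) 113.2289467302714
45 99 [456.5 -86.6  52.7] [52. 27. 15.] ((456.90606689453125, -87.03801727294922), (53.77469253540039, 17.76176643371582), 20.32318687438965) -161.6495776384916
side 696 [[420.4, -194.1, 10.8], [448.7, -97.9, 26.9], [488.5, 4.2, 59.7]]
17 400 [452.  -98.3  25.5] [ 74. 130.  14.] ((460.4486999511719, -59.743629455566406), (132.8490753173828, 71.65750122070312), 80.24082946777344) 130.68394540775432
45 164 [ 451.4 -104.9   51.6] [ 50. 122.  15.] ((441.3167724609375, -129.82228088378906), (125.93052673339844, 45.34092330932617), 71.18069458007812) 80.03816905114077
top 60 331 [[369.0, 147.0], [415.0, 178.0], [450.0, 217.0]]
top 72 102 [[372.0, 130.0], [420.0, 185.0], [476.0, 221.0]]
top 84 64 [[362.0, 129.0], [437.0, 188.0], [478.0, 240.0]]
top 96 140 [[356.0, 139.0], [424.0, 164.0], [473.0, 229.0]]
top 108 9 [
[... 692 characters left out ...]
, [579.0, 611.0]]
side 84 476 [[357.0, 146.0], [424.0, 228.0], [529.0, 501.0]]
side 96 441 [[356.0, 145.0], [437.0, 239.0], [534.0, 542.0]]
side 108 138 [[357.0, 217.0], [530.0, 342.0], [547.0, 499.0]]
side 120 106 [[345.0, 201.0], [392.0, 228.0], [553.0, 371.0]]
side 132 127 [[332.0, -102.0], [353.0, 198.0], [417.0, 245.0]]
side 144 129 [[340.0, -111.0], [348.0, 189.0], [420.0, 238.0]]
side 156 124 [[340.0, -106.0], [355.0, 188.0], [428.0, 234.0]]
side 168 159 [[339.0, -107.0], [374.0, 190.0], [426.0, 226.0]]
side 180 142 [[340.0, -107.0], [371.0, 186.0], [419.0, 214.0]]
side 192 40 [[380.0, 188.0], [395.0, 193.0], [417.0, 210.0]]
side 204 39 [[393.0, 184.0], [402.0, 192.0], [414.0, 199.0]]
```

View pics/c_top.png

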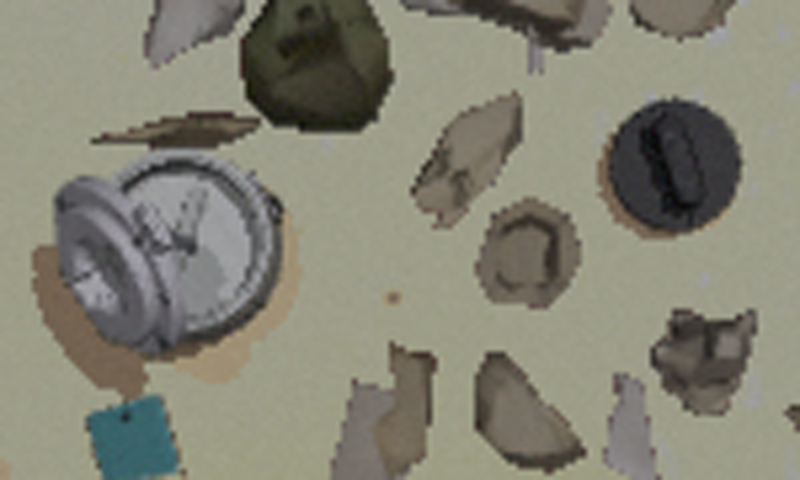

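View pics/c_side.png

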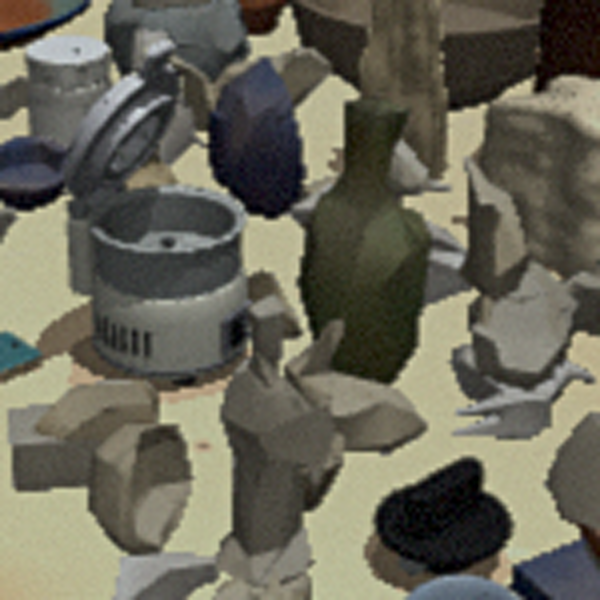

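Top crop: the cover stands open with its hinge at lower left of the mill (x back = −x,+y). The cap's bar runs nearly along world x, tilted about 19°. The side crop agrees: the cap is clear, with pots around it. Next, fit the mill model and cross-check the cap in both views.

```bash
cat > fit.py <<'E'
from h import *
from scipy.optimize import least_squares
def pts(P,lo=(330,105,15),hi=(490,275,226)):
    p=P.reshape(-1,3); return p[np.all((p>lo)&(p<hi),axis=1)]
def cyl(q,r,z0,z1):
    a=np.hypot(q[:,0],q[:,1])-r; b=np.maximum(z0-q[:,2],q[:,2]-z1)
    return np.where((a>0)&(b>0),np.hypot(a,b),np.maximum(a,b))
def box(q,lo,hi):
    d=np.max(np.maximum(np.array(lo)-q,q-np.array(hi)),axis=1); return d
def res(v,p):
    x,y,yaw,th,dz=v[:5]
    q=(p-[x,y,dz])@R.from_euler('z',yaw).as_matrix()
    base=np.minimum(abs(cyl(q,52,0,64)),abs(cyl(q,51,0,100)))
    h=q-[56,0,100.5]
    c=R.from_euler('y',th).apply(h,inverse=True)  # y-rot lifts -x end for +th
    w=c+[56,0,0]
    d=np.minimum(abs(cyl(w,52,0,8)),abs(box(c,(-127,-13,1),(-100,13,8))))
    d=np.minimum(d,abs(cyl(w,40,8,16)))
    r=np.minimum(base,d)
    rq=np.hypot(q[:,0],q[:,1]); rw=np.hypot(w[:,0],w[:,1])
    drop=((rq<48)&(q[:,2]<100))|((rw<33)&(abs(w[:,2]-6)<14))
    return np.where(drop,3,np.minimum(r,15))
def fit(p,v0):
    return least_squares(res,v0,args=(p,),loss='soft_l1',f_scale=2,x_scale=[5,5,.1,.1,2],diff_step=1e-4)
E
python3 - <<'E'
from fit import *
a=np.load('pics/top0.npz');b=np.load('pics/side0.npz')
pt,ps=pts(a['P']),pts(b['P'])
for nm,p in(('top',pt),('side',ps),('both',np.r_[pt,ps])):
    best=min((fit(p,[x,190,yaw,th,0]) for x in(420,430) for yaw in(2.0,2.3,2.6) for th in(1.05,1.25)),key=lambda f:f.cost)
    print(nm,len(p),best.cost.round(),best.x.round(3),np.median(abs(res(best.x,p))).round(2))
# cap, both views
for nm,d in(('top',a),('side',b)):
    P=d['P'];dark=d['im'].max(-1)<75
    m=dark&(np.hypot(P[...,0]-456,P[...,1]+87)<45)&(P[...,2]>5)
    q=P[m]; f=q[(q[:,2]>20)&(q[:,2]<30)]; t=q[q[:,2]>50]
    C=lambda w:cv2.minEnclosingCircle(w[:,:2].astype(np.float32))
    print(nm,len(f),C(f),np.median(f[:,2]),len(t),cv2.minAreaRect(t[:,:2].astype(np.float32)),np.median(t[:,2]))
P=a['P']
for y in range(300,90,-20):
  print(y,[int(max(P[(abs(P[...,0]-x)<10)&(abs(P[...,1]-y)<10)][:,2],default=0)) for x in range(280,600,20)])
E
```

```text
top 1540 9724.0 [411.497 190.22    2.195   1.122   3.679] 3.0
side 2762 14763.0 [4.05444e+02 1.93215e+02 2.14000e+00 1.01000e+00 1.38000e-01] 3.0
both 4302 25382.0 [407.25  192.479   2.201   1.074   0.504] 3.0
top 286 ((455.7236633300781, -86.63534545898438), 37.68544006347656) 25.54457399917139 84 ((456.8807067871094, -86.98321533203125), (53.78956985473633, 17.054113388061523), 20.090293884277344) 52.6776392663519
side 377 ((456.06219482421875, -88.98388671875), 38.413089752197266) 25.58246773515021 102 ((456.5953063964844, -88.01487731933594), (51.809417724609375, 18.264949798583984), 19.929872512817383) 52.29210660386117
300 [83, 44, 6, 6, 8, 6, 8, 9, 9, 7, 6, 7, 7, 104, 65, 61]
280 [8, 8, 8, 6, 6, 4, 11, 9, 9, 7, 7, 7, 7, 11, 45, 55]
260 [6, 13, 8, 7, 13, 124, 145, 155, 5, 10, 7, 6, 8, 7, 6, 6]
240 [17, 15, 16, 58, 139, 142, 176, 183, 173, 32, 24, 7, 8, 7, 124, 123]
220 [18, 22, 15, 147, 175, 188, 196, 200, 174, 96, 40, 82, 89, 80, 123, 123]
200 [15, 14, 13, 163, 185, 201, 219, 219, 103, 104, 48, 90, 98, 98, 120, 118]
180 [9, 5, 7, 167, 190, 200, 219, 84, 100, 106, 47, 6, 95, 90, 83, 108]
160 [6, 7, 6, 7, 104, 107, 74, 100, 105, 9, 83, 114, 113, 71, 76, 77]
140 [9, 8, 7, 7, 10, 102, 107, 102, 47, 10, 122, 187, 186, 178, 4, 49]
120 [29, 9, 7, 7, 5, 10, 6, 8, 9, 64, 117, 192, 193, 187, 105, 6]
100 [41, 42, 40, 9, 6, 7, 8, 7, 8, 9, 111, 173, 180, 119, 94, 7]
```

```bash
cat >> fit.py <<'E'
def refine(p,v):
    v=np.array(v,float)
    for _ in range(4):
        r=res(v,p); g=p[(r<6)&(r!=3)]; f=fit(g,v); v=f.x
    return v,len(g),np.median(res(v,g))
E
python3 - <<'E'
from fit import *
a=np.load('pics/top0.npz');b=np.load('pics/side0.npz')
pt,ps=pts(a['P']),pts(b['P'])
for nm,p in(('top',pt),('side',ps),('both',np.r_[pt,ps])):
    for v0 in([411,190,2.19,1.1,0],[405,193,2.15,1.02,0]):
        v,n,m=refine(p,v0); print(nm,v.round(3),n,m.round(2))
for nm,p in(('top',pt),('side',ps)):
    def cr(v,w): return np.hypot(w[:,0]-v[0],w[:,1]-v[1])-v[2]
    for lo,hi in((97,103),(66,94),(15,60)):
        w=p[(p[:,2]>lo)&(p[:,2]<hi)]; w=w[abs(cr((409,191,50.5),w))<7]
        f=least_squares(cr,(409,191,50),args=(w,),loss='soft_l1'); print(nm,lo,len(w),f.x.round(1),np.median(w[:,2]).round(1))
E
```

```text
top [405.75  191.9     2.182   1.073   2.55 ] 583 1.04
top [405.102 192.317   2.182   1.065   2.575] 592 1.0
side [4.07095e+02 1.92348e+02 2.18700e+00 1.07700e+00 4.06000e-01] 1364 1.07
side [404.934 193.513   2.131   1.004   0.48 ] 1435 1.27
both [406.389 192.76    2.188   1.07    1.507] 1924 1.04
both [404.946 193.439   2.191   1.058   1.184] 1970 1.07
top 97 60 [405.2 191.8  48.3] 99.5
top 66 10 [409.4 186.7  45.9] 93.0
top 15 94 [408.1 197.1  56.4] 46.4
side 97 165 [405.3 191.3  48.5] 99.7
side 66 518 [406.  191.1  46.1] 80.0
side 15 647 [406.6 193.5  52.1] 40.2
```

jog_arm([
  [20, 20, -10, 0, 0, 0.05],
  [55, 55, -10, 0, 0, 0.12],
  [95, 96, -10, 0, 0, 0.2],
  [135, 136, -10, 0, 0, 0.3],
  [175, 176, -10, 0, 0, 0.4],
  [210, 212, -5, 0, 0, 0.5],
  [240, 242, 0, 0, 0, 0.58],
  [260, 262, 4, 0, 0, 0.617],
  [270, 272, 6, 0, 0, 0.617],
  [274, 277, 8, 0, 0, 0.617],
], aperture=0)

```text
refused: ticks[0]: [20, 20, -10, 0, 0, 0.05] is not of type 'object' (schema: type "object"). Nothing was moved.
```

Wrong form. The message asks for a list of objects with named fields, so I'll send the same numbers that way.

jog_arm([
  {"tx": 20, "ty": 20, "tz": -10, "az": 0.05},
  {"tx": 55, "ty": 55, "tz": -10, "az": 0.12},
  {"tx": 95, "ty": 96, "tz": -10, "az": 0.2},
  {"tx": 135, "ty": 136, "tz": -10, "az": 0.3},
  {"tx": 175, "ty": 176, "tz": -10, "az": 0.4},
  {"tx": 210, "ty": 212, "tz": -5, "az": 0.5},
  {"tx": 240, "ty": 242, "az": 0.58},
  {"tx": 260, "ty": 262, "tz": 4, "az": 0.617},
  {"tx": 270, "ty": 272, "tz": 6, "az": 0.617},
  {"tx": 274, "ty": 277, "tz": 8, "az": 0.617},
], aperture=0)

```text
clock: 1.1
position: [374.0, 236.6, 241.8]
ee_rot: [0.888, -0.46, -0.0, 0.0]
contact_force: [0.2, 1.0, 0.1]
gripper_width: 0.1
grasp_force: 0.0
```

jog_arm([
  {},
  {},
  {},
])

```text
clock: 1.4
position: [373.4, 239.0, 242.1]
ee_rot: [0.889, -0.458, 0.0, -0.0]
contact_force: [0.6, -0.9, 0.4]
gripper_width: -0.2
grasp_force: 0.0
```

```bash
python3 - <<'E'
from fit import *
p,T,s=tool(); print(p,T.round(3),s['joints'].round(2))
v=np.array([405.7,192,2.187]);h=v[:2]+56*np.array([np.cos(v[2]),np.sin(v[2])]);print(h,(p[:2]-h)@T[:2,:2])
E
```

```text
[373.39223549 239.03476065 242.07549131] [[ 0.58  -0.815  0.   ]
 [-0.815 -0.58   0.   ]
 [-0.    -0.    -1.   ]] [ 0.94  0.08 -0.42 -0.   -1.07 -0.32]
[373.33529099 237.70038961] [-1.05393498 -0.82037169]
```

jog_arm([
  {"tx": 12, "tz": 3},
  {"tx": 24, "tz": 10},
  {"tx": 31, "tz": 12.5},
  {"tx": 38, "tz": 15},
  {"tx": 43, "tz": 17.5},
  {"tx": 48, "tz": 20},
  {"tx": 52, "tz": 22.5},
  {"tx": 56, "tz": 25},
  {"tx": 56, "tz": 25},
  {"tx": 56, "tz": 25},
])

```text
clock: 2.4
position: [406.3, 192.2, 217.1]
ee_rot: [0.888, -0.459, 0.0, -0.0]
contact_force: [0.7, 0.4, 0.3]
gripper_width: -0.2
grasp_force: 0.0
```

```bash
python3 - <<'E'
from fit import *
im,d=snap('side','side1');b=cloud('side',d)
p=pts(b)
for t0 in(.8,.95,1.07):
  print(refine(p,[405.7,192,2.187,t0,1]))
cv2.imwrite('pics/c1.png',cv2.resize(im[130:280,200:350],(600,600)))
print(tool()[2]['contact_force'])
E
```

```text
(array([405.60446794, 193.48930286,   2.20373145,   0.88218949,
         0.46688912]), 1337, np.float64(1.028391187716569))
(array([ 4.06035268e+02,  1.93035356e+02,  2.19458990e+00,  9.00305320e-01,
       -6.22591339e-02]), 1336, np.float64(0.9850065213148245))
(array([406.12666657, 193.5868347 ,   2.37894973,   0.99828995,
         1.52346726]), 1227, np.float64(1.2776053485766354))
[-0.11224331  0.50001903  0.24315972]
```

View pics/c1.png

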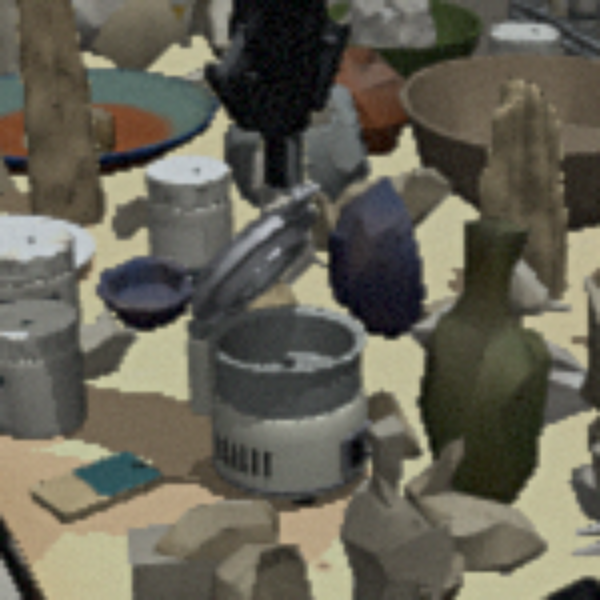

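The fingertips are on the tab's outer face and the cover has come down to about 0.9 rad. Continuing the arc.

jog_arm([
  {"tx": 4.5, "tz": 3.5},
  {"tx": 9, "tz": 7},
  {"tx": 13.5, "tz": 11},
  {"tx": 18, "tz": 15.5},
  {"tx": 22, "tz": 20},
  {"tx": 26, "tz": 24.5},
  {"tx": 29.5, "tz": 29},
  {"tx": 33, "tz": 34},
  {"tx": 36, "tz": 39},
  {"tx": 38.5, "tz": 44},
])

```text
clock: 3.45
position: [428.3, 160.5, 172.5]
ee_rot: [0.888, -0.459, -0.0, 0.0]
contact_force: [1.2, -0.4, 0.6]
gripper_width: -0.0
grasp_force: 0.3
```

jog_arm([
  {"tx": 2.5, "tz": 5.5},
  {"tx": 4.7, "tz": 11},
  {"tx": 6.5, "tz": 16.5},
  {"tx": 8, "tz": 22},
  {"tx": 9.3, "tz": 28},
  {"tx": 10.2, "tz": 33},
  {"tx": 11, "tz": 38},
  {"tx": 11.5, "tz": 41},
  {"tx": 12, "tz": 43.5},
  {"tx": 12, "tz": 45},
])

```text
clock: 4.45
position: [435.2, 151.0, 127.8]
ee_rot: [0.888, -0.459, -0.0, 0.0]
contact_force: [-1.5, 0.6, 1.1]
gripper_width: -0.3
grasp_force: 0.1
```

Now press gently until the force rises.

jog_arm([
  {"tz": 0.5},
  {"tz": 1},
  {"tz": 1.5},
  {"tz": 2},
  {"tz": 2},
  {"tz": 2},
])

```text
clock: 5.05
position: [435.2, 151.1, 127.2]
ee_rot: [0.889, -0.459, 0.0, -0.0]
contact_force: [-3.3, -0.4, 8.4]
gripper_width: -0.2
grasp_force: 4.2
```

```bash
python3 - <<'E'
from fit import *
im,d=snap('side','side2');p=pts(cloud('side',d))
print(refine(p,[405.7,192,2.187,0.02,0]))
E
```

```text
(array([ 4.05717647e+02,  1.93388943e+02,  2.19306775e+00,  5.73563127e-03,
       -2.06729736e-01]), 1341, np.float64(1.0008643828007706))
```

jog_arm([
  {"tz": 0.7},
  {"tz": 1.4},
  {"tz": 2},
  {"tz": 2},
])

```text
clock: 5.5
position: [435.3, 151.1, 127.1]
ee_rot: [0.889, -0.458, 0.001, -0.0]
contact_force: [-7.8, -2.5, 22.7]
gripper_width: -0.2
grasp_force: 11.0
```

jog_arm([
  {"tz": -15},
  {"tz": -50},
  {"tz": -95},
  {"tx": 30, "ty": 55, "tz": -110},
  {"tx": 60, "ty": 105, "tz": -110},
  {"tx": 80, "ty": 150, "tz": -110},
  {"tx": 80, "ty": 180, "tz": -110},
  {"tx": 80, "ty": 180, "tz": -110},
  {"tx": 80, "ty": 180, "tz": -110},
], aperture=80)

```text
clock: 6.4
position: [334.4, -18.9, 234.5]
ee_rot: [0.888, -0.46, 0.001, -0.001]
contact_force: [0.1, 0.5, 0.4]
gripper_width: 80.1
grasp_force: 0.0
```

```bash
python3 - <<'E'
from fit import *
out=[]
for n in('side','top'):
    im,d=snap(n,n+'3');p=pts(cloud(n,d)); out.append(p)
    print(n,refine(p,[405.7,192,2.187,0.0,0]))
print(refine(np.vstack(out),[405.7,192,2.187,0.0,0]))
im=cv2.imread('pics/top3.png')[230:300,235:305];im2=cv2.imread('pics/side3.png')[190:260,235:305]
cv2.imwrite('pics/c3.png',np.hstack([cv2.resize(i,(400,400),interpolation=cv2.INTER_CUBIC) for i in(im,im2)]))
p,T,s=tool();print(p,T.round(3),s['joints'].round(2))
E
```

```text
side (array([4.05838005e+02, 1.92833744e+02, 2.17309417e+00, 5.08318055e-04,
       2.52291558e-02]), 1327, np.float64(0.9055441249373715))
top (array([4.02877539e+02, 1.93994487e+02, 2.19855016e+00, 1.56995439e-02,
       2.52789976e+00]), 768, np.float64(1.521481581171375))
(array([4.05496844e+02, 1.92878959e+02, 2.17428750e+00, 1.42720518e-03,
       5.40601193e-01]), 2080, np.float64(1.150136283009778))
[335.44574998 -17.91372757 234.39869723] [[ 0.579 -0.815  0.001]
 [-0.815 -0.579  0.   ]
 [ 0.    -0.001 -1.   ]] [ 0.44 -0.13 -0.64  0.   -1.06  0.17]
```

View pics/c3.png

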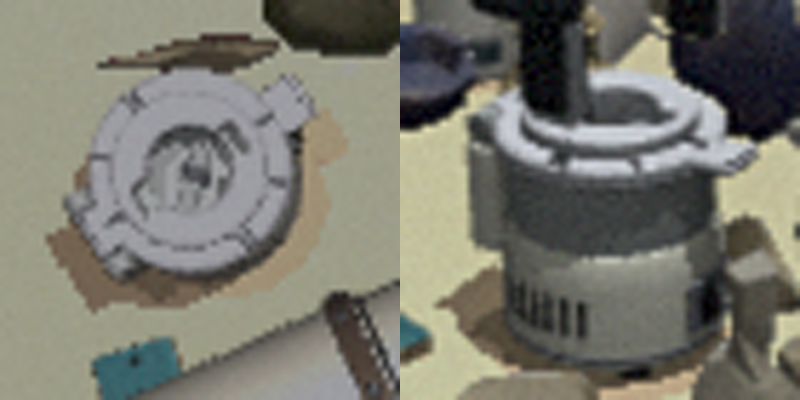

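The cover is shut: tab at upper right (292,98) of the left crop, hinge posts at (100,235), with the slots on the line between them. Now a finer estimate of the neck.

```bash
python3 - <<'E'
from fit import *
for n in('top','side'):
    a=np.load(f'pics/{n}3.npz');P=a['P'];K,Rm,t=cal(n)
    p=pts(P,(330,105,60),(490,275,125))
    p=p[a['im'].reshape(-1,3).max(1)[np.all((P.reshape(-1,3)>(330,105,60))&(P.reshape(-1,3)<(490,275,125)),axis=1)]>95]
    r=np.hypot(p[:,0]-405.5,p[:,1]-192.8)
    top=p[(p[:,2]>113.5)&(r<44)&(r>20)]
    c,rad=cv2.minEnclosingCircle(top[:,:2].astype(np.float32)); print(n,len(top),np.median(top[:,2]),c,rad)
    # outer edge by angular bins
    ang=np.arctan2(top[:,1]-c[1],top[:,0]-c[0]); k=(ang//.2618).astype(int); e=np.array([top[k==i][np.argmax(np.hypot(*(top[k==i][:,:2]-c).T))] for i in np.unique(k)])
    f=least_squares(lambda v:np.hypot(e[:,0]-v[0],e[:,1]-v[1])-v[2],[*c,40],loss='soft_l1');print('edge circle',f.x.round(1))
    tab=p[(p[:,2]>98)&(r>54.5)&(p[:,0]>420)&(r<73)&(p[:,1]<170)]
    m=tab.mean(0); print('tab',len(tab),m.round(1),'yaw',(np.arctan2(192.5-m[1],405.5-m[0])%(2*np.pi)).round(3))
# image rectified at collar height from top for slots: dark inside points between r 24 and 31
for n in('top','side'):
    a=np.load(f'pics/{n}3.npz');K,Rm,t=cal(n)
    v,u=np.mgrid[:480,:640]; d=np.stack([(u-K[0,2])/K[0,0],(v-K[1,2])/K[1,1],np.ones(u.shape)],-1)@Rm; o=-Rm.T@t
    W=o+d*((116.5-o[2])/d[...,2])[...,None]
    g=a['im'].mean(-1); q=W[...,:2]-[405.5,192.6]; r=np.hypot(*q.transpose(2,0,1)); th=np.arctan2(q[...,1],q[...,0])%np.pi
    print(n,[(round(x,2),int(g[(r>24.5)&(r<30)&(abs(th-x)<.11)].mean())) for x in np.arange(.1,3.1,.15)])
    ring=(r<38)&(g<120); 
    b=(r<36)&(abs(a['P'][...,2]-116.5)>6); qq=q[b]; e,V=np.linalg.eigh(np.cov(qq.T)); print('hole',b.sum(),qq.mean(0),np.sqrt(e)*2,np.arctan2(V[1,1],V[0,1])%np.pi)
E
```

```text
top 292 116.88403354643891 (406.8365478515625, 193.3308563232422) 42.61899185180664
edge circle [404.6 192.7  40. ]
tab 49 [439.7 140.5 109. ] yaw 2.153
side 187 116.1984116963473 (405.5126647949219, 192.56341552734375) 41.53284454345703
edge circle [405.8 191.3  39.4]
tab 47 [439.6 138.3 107.3] yaw 2.131
top [(np.float64(0.1), 157), (np.float64(0.25), 156), (np.float64(0.4), 157), (np.float64(0.55), 156), (np.float64(0.7), 156), (np.float64(0.85), 157), (np.float64(1.0), 156), (np.float64(1.15), 157), (np.float64(1.3), 159), (np.float64(1.45), 157), (np.float64(1.6), 157), (np.float64(1.75), 145), (np.float64(1.9), 110), (np.float64(2.05), 106), (np.float64(2.2), 126), (np.float64(2.35), 121), (np.float64(2.5), 135), (np.float64(2.65), 155), (np.float64(2.8), 158), (np.float64(2.95), 158)]
hole 240 [-0.68382425 -0.89081415] [23.85234238 31.13815292] 2.3389625944421715
side [(np.float64(0.1), 122), (np.float64(0.25), 138), (np.float64(0.4), 105), (np.float64(0.55), 184), (np.float64(0.7), 190), (np.float64(0.85), 200), (np.float64(1.0), 201), (np.float64(1.15), 199), (np.float64(1.3), 201), (np.float64(1.45), 195), (np.float64(1.6), 153), (np.float64(1.75), 117), (np.float64(1.9), 87), (np.float64(2.05), 49), (np.float64(2.2), 41), (np.float64(2.35), 48), (np.float64(2.5), 67), (np.float64(2.65), 101), (np.float64(2.8), 3), (np.float64(2.95), 109)]
hole 130 [-9.02570634  1.86637833] [22.23917129 34.17502283] 2.1430456285523967
```

jog_arm([
  {"tx": 13, "ty": -6, "az": -0.13},
  {"tx": 26, "ty": -12, "tz": 10, "az": -0.26},
  {"tx": 38, "ty": -18, "tz": 20, "az": -0.39},
  {"tx": 51, "ty": -23, "tz": 30, "az": -0.52},
  {"tx": 64, "ty": -29, "tz": 45, "az": -0.65},
  {"tx": 76, "ty": -35, "tz": 60, "az": -0.78},
  {"tx": 89, "ty": -41, "tz": 75, "az": -0.91},
  {"tx": 102, "ty": -47, "tz": 90, "az": -1.04},
  {"tx": 115, "ty": -53, "tz": 105, "az": -1.17},
  {"tx": 127, "ty": -58, "tz": 115, "az": -1.304},
], aperture=45)

```text
clock: 7.5
position: [456.8, -87.9, 117.1]
ee_rot: [0.984, 0.178, -0.001, -0.0]
contact_force: [0.2, -0.6, -0.3]
gripper_width: 44.8
grasp_force: 0.0
```

jog_arm([
  {},
  {},
  {},
])

```text
clock: 7.8
position: [455.7, -87.8, 119.2]
ee_rot: [0.985, 0.174, 0.0, -0.0]
contact_force: [-0.8, -0.0, -0.1]
gripper_width: 44.8
grasp_force: 0.0
```

```bash
python3 - <<'E'
from h import *
p,T,s=tool(); print(p,np.degrees(np.arctan2(T[1,0],T[0,0])),s['joints'].round(2),(np.array([456.4,-87.5,46])-p)@T)
E
```

```text
[455.66181474 -87.83011666 119.22355939] 20.02039305661528 [ 0.16  0.26 -0.55 -0.   -0.75  1.76] [ 7.87954570e-01 -6.07202523e-02  7.32237597e+01]
```

jog_arm([
  {"tx": 0.8, "tz": 12},
  {"tx": 0.8, "tz": 26},
  {"tx": 0.8, "tz": 40},
  {"tx": 0.8, "tz": 52},
  {"tx": 0.8, "tz": 62},
  {"tx": 0.8, "tz": 69},
  {"tx": 0.8, "tz": 72},
  {"tx": 0.8, "tz": 72},
])

```text
clock: 8.6
position: [456.2, -88.0, 47.0]
ee_rot: [0.985, 0.174, -0.0, 0.0]
contact_force: [0.0, 0.4, 0.2]
gripper_width: 45.4
grasp_force: 0.0
```

jog_arm([
  {},
  {},
  {},
  {},
  {},
], aperture=0)

```text
clock: 9.1
position: [456.7, -88.1, 47.5]
ee_rot: [0.985, 0.174, 0.001, 0.0]
contact_force: [-1.3, 0.9, 5.7]
gripper_width: 17.0
grasp_force: 59.3
```

jog_arm([
  {"tz": -8},
  {"tz": -25},
  {"tz": -60},
  {"tz": -105},
  {"tz": -140},
  {"tz": -150},
  {"tz": -150},
])

```text
clock: 9.8
position: [456.4, -88.0, 198.2]
ee_rot: [0.985, 0.174, 0.002, -0.0]
contact_force: [-0.5, 0.3, -2.7]
gripper_width: 16.6
grasp_force: 58.8
```

```bash
python3 - <<'E'
from h import *
snap('side','side4');im,d=snap('top','top4')
p,T,s=tool(); print(p,np.degrees(np.arctan2(T[1,0],T[0,0])),s['joints'].round(2),(np.array([405.3,192.5,220])-p)@T)
im=cv2.imread('pics/side4.png')[120:300,240:420];cv2.imwrite('pics/c4.png',cv2.resize(im,(540,540),interpolation=cv2.INTER_CUBIC))
E
```

```text
[454.79024123 -88.09979845 195.41594907] 20.023712109143244 [ 0.16  0.16 -0.45 -0.   -0.96  1.76] [  49.50512747 -280.62235585  -24.29490025]
```

View pics/c4.png

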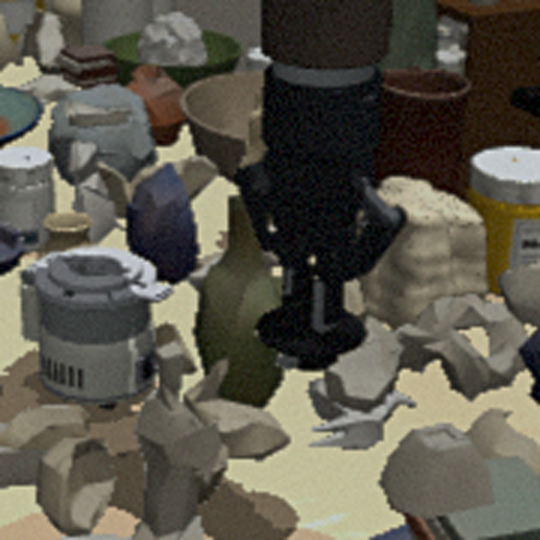

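The cap is held upright, clear of the bench, at (310,335) in the crop. Carrying it over the mill along a path short of the green bottle.

jog_arm([
  {"tx": 1, "ty": -15, "tz": -8, "az": 0.1},
  {"tx": 2, "ty": -40, "tz": -16, "az": 0.23},
  {"tx": 2, "ty": -72, "tz": -24, "az": 0.37},
  {"tx": 3, "ty": -104, "tz": -24, "az": 0.51},
  {"tx": 3, "ty": -136, "tz": -24, "az": 0.65},
  {"tx": 8, "ty": -168, "tz": -24, "az": 0.79},
  {"tx": 18, "ty": -200, "tz": -24, "az": 0.93},
  {"tx": 30, "ty": -232, "tz": -24, "az": 1.07},
  {"tx": 42, "ty": -260, "tz": -24, "az": 1.2},
  {"tx": 49.5, "ty": -280.6, "tz": -24.3, "az": 1.321},
])

```text
clock: 10.9
position: [405.4, 193.5, 218.8]
ee_rot: [0.884, -0.468, -0.001, 0.002]
contact_force: [-0.1, -0.2, -1.5]
gripper_width: 17.2
grasp_force: 58.8
```

jog_arm([
  {},
  {},
  {},
  {},
])

```text
clock: 11.3
position: [406.2, 191.4, 220.7]
ee_rot: [0.884, -0.467, -0.0, 0.001]
contact_force: [0.1, 0.4, -2.0]
gripper_width: 17.2
grasp_force: 58.9
```

```bash
python3 - <<'E'
from h import *
p,T,s=tool(); print(p,T.round(3),(np.arctan2(T[1,0],T[0,0])),s['joints'].round(2),(np.array([405.3,192.5,170])-p)@T,s['contact_force'])
for n in('side','top'):
    im,d=snap(n,n+'5');P=cloud(n,d); q=P[(np.hypot(P[...,0]-p[0],P[...,1]-p[1])<45)&(P[...,2]>p[2]-60)&(P[...,2]<p[2]-12)]
    f=q[(abs(q[:,2]-(p[2]-23))<7)]
    if len(f)<20: print(n,len(f)); continue
    g=least=None
    print(n,len(f),np.percentile(f,[1,50,99],axis=0).round(1).tolist(),cv2.minEnclosingCircle(f[:,:2].astype(np.float32)),q[:,2].min())
E
```

```text
[406.15915329 191.38365497 220.74904274] [[ 0.564 -0.826 -0.001]
 [-0.826 -0.564 -0.001]
 [ 0.     0.001 -1.   ]] -0.97141313240494 [ 0.8   0.11 -0.45 -0.   -1.02 -0.2 ] [-1.41671705e+00  4.43448000e-03  5.07488187e+01] [ 0.13357171  0.3744127  -2.03792832]
side 235 [[370.1, 152.8, 194.0], [396.7, 174.3, 199.0], [442.8, 217.6, 204.3]] ((406.9712829589844, 189.9419708251953), 38.80471420288086) 173.7688774741918
top 89 [[368.0, 153.8, 192.9], [395.9, 164.3, 198.6], [429.7, 210.8, 204.7]] ((402.47662353515625, 187.72998046875), 36.931785583496094) 192.5124888453073
```

jog_arm([
  {"tx": -1, "tz": 10},
  {"tx": -2.2, "tz": 22},
  {"tx": -2.2, "tz": 34},
  {"tx": -2.2, "tz": 44},
  {"tx": -2.2, "tz": 51},
  {"tx": -2.2, "tz": 55},
  {"tx": -2.2, "tz": 55},
  {"tx": -2.2, "tz": 55},
])

```text
clock: 12.2
position: [405.5, 194.4, 166.6]
ee_rot: [0.885, -0.466, 0.0, -0.0]
contact_force: [-0.7, -1.3, -0.8]
gripper_width: 16.8
grasp_force: 58.9
```

jog_arm([
  {"tz": 1.5},
  {"tz": 3},
  {"tz": 4.5},
  {"tz": 6},
  {"tz": 6},
  {"tz": 6},
])

```text
clock: 12.8
position: [405.1, 194.1, 160.2]
ee_rot: [0.884, -0.467, -0.0, 0.0]
contact_force: [-0.1, -0.5, -1.6]
gripper_width: 16.9
grasp_force: 58.9
```

jog_arm([
  {"tz": 1.2},
  {"tz": 2.4},
  {"tz": 3.6},
  {"tz": 4.8},
  {"tz": 5},
  {"tz": 5},
])

```text
clock: 13.4
position: [405.1, 194.1, 155.2]
ee_rot: [0.884, -0.467, -0.0, 0.0]
contact_force: [0.2, -0.9, -1.9]
gripper_width: 16.7
grasp_force: 58.9
```

jog_arm([
  {"tz": 1.5},
  {"tz": 3},
  {"tz": 4.5},
  {"tz": 6},
  {"tz": 7.5},
  {"tz": 9},
  {"tz": 9},
  {"tz": 9},
])

```text
clock: 14.2
position: [405.1, 194.2, 146.1]
ee_rot: [0.884, -0.467, -0.0, 0.0]
contact_force: [-1.6, -0.7, -2.7]
gripper_width: 17.0
grasp_force: 58.8
```

jog_arm([
  {"tz": 0.7},
  {"tz": 1.4},
  {"tz": 2},
  {"tz": 2},
  {"tz": 2},
])

```text
clock: 14.7
position: [405.1, 194.2, 144.3]
ee_rot: [0.884, -0.467, -0.0, 0.0]
contact_force: [-0.1, -2.8, -1.1]
gripper_width: 17.2
grasp_force: 59.0
```

jog_arm([
  {"tz": 0.5},
  {"tz": 1},
  {"tz": 1.5},
  {"tz": 2},
  {"tz": 2},
  {"tz": 2},
])

```text
clock: 15.3
position: [405.2, 194.2, 144.0]
ee_rot: [0.885, -0.466, 0.0, 0.0]
contact_force: [-5.3, -3.0, 11.7]
gripper_width: 17.0
grasp_force: 60.8
```

```bash
python3 - <<'E'
from h import *
p,T,s=tool();print(p,s['contact_force'],s['wrist_torque'])
E
```

```text
[405.19574435 194.19699414 143.95577205] [-5.28209878 -2.9919597  11.74611487] [-1.02027316  1.7149666  -0.06423488]
```

Seated: TCP at 144.0, as expected, with 12 N. Ease the press and twist, compensating for the roughly 1.5 mm offset along the bar.

jog_arm([
  {"tz": -0.6},
  {"ty": -0.1, "tz": -0.6, "az": 0.06},
  {"ty": -0.2, "tz": -0.6, "az": 0.12},
  {"tx": 0.05, "ty": -0.3, "tz": -0.6, "az": 0.19},
  {"tx": 0.1, "ty": -0.4, "tz": -0.6, "az": 0.26},
  {"tx": 0.1, "ty": -0.5, "tz": -0.6, "az": 0.33},
  {"tx": 0.15, "ty": -0.6, "tz": -0.6, "az": 0.4},
  {"tx": 0.15, "ty": -0.65, "tz": -0.6, "az": 0.47},
  {"tx": 0.2, "ty": -0.75, "tz": -0.6, "az": 0.53},
  {"tx": 0.2, "ty": -0.75, "tz": -0.6, "az": 0.53},
])

```text
clock: 16.3
position: [405.2, 194.0, 144.0]
ee_rot: [0.731, -0.682, 0.0, 0.001]
contact_force: [-6.2, -3.0, 9.7]
gripper_width: 17.0
grasp_force: 60.6
```

```bash
python3 - <<'E'
from h import *
p,T,s=tool();print(p,np.arctan2(T[1,0],T[0,0]),s['contact_force'],s['wrist_torque'])
E
```

```text
[405.2490488  194.00899474 143.9893794 ] -1.5008990923483299 [-6.16176934 -2.95996762  9.71765415] [-1.06568611  1.91701394  0.01310376]
```

jog_arm([
  {"ty": -0.1, "az": 0.05},
  {"tx": 0.1, "ty": -0.15, "az": 0.1},
  {"tx": 0.1, "ty": -0.2, "az": 0.15},
  {"tx": 0.15, "ty": -0.25, "az": 0.18},
  {"tx": 0.15, "ty": -0.25, "az": 0.203},
  {"tx": 0.15, "ty": -0.25, "az": 0.203},
  {"tx": 0.15, "ty": -0.25, "az": 0.203},
  {"tx": 0.15, "ty": -0.25, "az": 0.203},
])

```text
clock: 17.1
position: [405.3, 194.1, 144.0]
ee_rot: [-0.659, 0.752, 0.0, -0.001]
contact_force: [-6.9, -2.3, 10.8]
gripper_width: 17.0
grasp_force: 60.6
```

```bash
python3 - <<'E'
from h import *
p,T,s=tool();print(p,np.arctan2(T[1,0],T[0,0]),s['contact_force'],s['wrist_torque'])
for n in('side','top'): snap(n,n+'6')
a=cv2.imread('pics/side6.png')[170:260,225:315];b=cv2.imread('pics/top6.png')[217:307,222:312]
cv2.imwrite('pics/c6.png',np.hstack([cv2.resize(i,(400,400),interpolation=cv2.INTER_CUBIC) for i in(a,b)]))
E
```

```text
[405.31641619 194.06759065 143.97385348] -1.7027907465567547 [-6.86853552 -2.33421165 10.7868313 ] [-0.67004957  2.29297098  0.15976167]
```

View pics/c6.png

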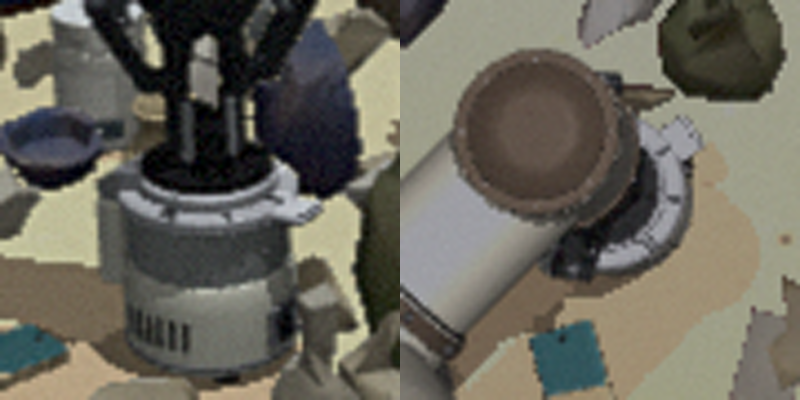

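The flange sits on the collar (left crop, 215,165) and the gripper still holds the bar. One check: find the marks' true bearing in the earlier arm-free pictures.

```bash
python3 - <<'E'
from h import *
S=4;tot=0
for n,c in(('top',(405.3,192.6)),('side',(405.6,192.0))):
    a=np.load(f'pics/{n}3.npz');K,Rm,t=cal(n);im=a['im'].mean(-1).astype(np.float32)
    th=np.radians(np.arange(0,360,1.)); prof=[]
    for r in np.arange(43.5,49,.5):
        W=np.c_[c[0]+r*np.cos(th),c[1]+r*np.sin(th),np.full(len(th),109.5)]
        px=cv2.projectPoints(W,cv2.Rodrigues(Rm)[0],t,K,None)[0][:,0].astype(np.float32)
        prof.append(cv2.remap(im,px[:,:1],px[:,1:],cv2.INTER_LINEAR)[:,0])
    p=np.mean(prof,0); base=cv2.blur(np.tile(p,3).reshape(1,-1),(41,1))[0,360:720]; e=base-p
    e=cv2.GaussianBlur(np.tile(e,3).reshape(1,-1),(0,0),1.5)[0,360:720]
    pk=[(i,int(e[i])) for i in range(360) if e[i]>4 and e[i]==max(e[(i+np.arange(-5,6))%360])]; print(n,pk)
E
```

```text
top [(39, 40), (83, 36), (125, 43), (218, 31), (262, 40), (303, 40)]
side [(7, 10), (17, 12), (26, 5), (86, 31), (98, 29), (122, 53), (221, 88), (262, 66), (304, 63)]
```

Jog marks lie at 83° and 262°, slots at 125° and 303°. The bar points at 262.4°, on the mark, so I'm handing in.

```bash
python3 -c "
from bench import arm
print(arm.job_done())"
```

```text
the job is handed in; nothing more can be done
None
```

The cover is shut, and the cap is seated and twisted clockwise 42° to the jog mark; I handed the job in at about 17 s with the arm still gripping and holding it, but no verdict came back.

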